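Gather loose vials into the tray corner by the rack

ROBOT

A 7-joint arm with a two-finger parallel gripper is mounted at the origin on the work surface. World frame = base frame: x ahead of the robot, y to its left, z up, the work surface at z = 0. Lengths are in m, angles in rad, forces in N, time in s.
With the tool pointing down it reaches from about 0.35 to 0.9 m from the base axis. Payload 8.1 kg.
Tool frame: the origin (TCP) lies on the centre line of the jaws, within the pads' length; the fingertips stand 19 mm ahead of it and the grasp point (between the pads) is the TCP; z points along the fingers, y is the direction in which the jaws open and shut (so a half turn about z gives the same grasp; the last joint's range is limited). The gripper opens to 92 mm and grips with 3 to 60 N. Pads are 19 mm wide; open, the fingers measure 130 mm over their backs; the gripper's body (75 mm by 190 mm) begins 47 mm behind the grasp point.
Start: joints at [1.141, 0.434, 0.025, 1.573, -0.012, 1.134, -0.075], TCP at [0.201, -0.592, 0.246] pointing down, gripper open.
Joint ranges: [-2.62, 2.62], [-0.44, 2.09], [-1.27, 1.32], [0.08, 2.57], [-1.32, 4.46], [0.12, 2], [-2.74, 2.74]. Speed limits (rad/s): [2.22, 2.22, 3.01, 3.01, 3.14, 3.14, 3.14].

INTERFACE

Orientations are given as a rotation vector (axis times angle).
In Python, from cell import monitor, imaging, workorder, outline_of gives the robot as it stands.
- The arm moves only by the tool move_arm, never from a script. Its argument "series" is a list of rows, each a list of 6 numbers: the shift along the world's x, y, z in cm, then the turn, a rotation vector about the world's x, y, z in degrees. A call has 1 to 8 rows; each row shifts and turns the commanded pose from where the row before left it; what a row does not reach is not made up. A row lasts 1/10 s, in which the tool goes at most 50 mm and 8.59 degrees, less where a joint would pass 70% of its speed; a pose out of reach is approached as far as the arm can. A call with a gripper value outside its range is refused whole. "grip" is the opening, from 0 (shut) to 1 (fully open), set as the call begins (left out, the last holds). The fingers move at their own pace and stop on an object; "force" is the grip in N (left out, the last holds). Time passes only in rows, so rows that do not move let the fingers close. It gives the time, the measured TCP pose, the force and the opening at its end, in the units of the state.
- monitor.observe(): the state, without advancing time (a new reading comes with each control period).
- imaging.get_image(name): name is "scene" or "top" or "wrist"; returns a dict with "color" (480x640x3 uint8, red, green, blue), "fx", "fy", "cx", "cy" (pixels), "rvec" (rotation vector, rad) and "tvec" (3), from world to camera coordinates, as OpenCV has them; the wrist camera has in their place "mount" (4x4, takes a point from camera to tool coordinates, whose origin is the TCP and whose axes are the flange's). Camera axes: x right, y down, z forward; pixel columns grow to the right and rows downward; lengths in m; the calibration is good to about 2 mm. A picture is of the moment at which its call begins: read the wrist's pose just before it. There is no depth.
- workorder.sign_off(): hands the job in, once; it reports no verdict.
Trained networks look in the newest picture that a camera, given by its name, has taken for a name from the list of things; names that differ only in an ending like _2 or _b are one class to them, and where a whole thing is asked for, a point or a joint stands for the part that bears it (a point fixed in the world has none). Each returns a list of dicts, best first, with "p" (0 to 1); they miss things now and then, are a little off and sometimes report something else, mostly with a low value. They report only what shows in the picture. A call takes as long as a camera call. They do not tell look-alikes from the thing itself.
- outline_of(camera, thing): "mask" (480x640 bool, what is visible of it) and "rect" ([left, top, width, height] in pixels, round what is visible of it).
The state is a dict: "clock": time; "joints": joint angles; "dq": joint speeds; "joint_efforts": joint torques, N m; "position": TCP position; "ee_rot": TCP orientation; "force": force on the tool from outside, world axes, zero at the start; "ft_torque": the same for the moment, N m; "width": opening from 0.0 (shut) to 1.0 (fully open).
Only numpy, scipy, OpenCV 4.12 (cv2) and the standard library are available. Lean on these libraries where they do the work, as an engineer would, in place of code of your own. Each camera call takes 0.05 s, during which the arm holds its last target. There are 200 camera calls.

TASK

Take the tray by one of its end grips and tilt it gently, so that the glass does not shoot down and crash together, until all four loose vials have gathered together in the corner of the tray nearest the vial rack, with that corner the lowest; it may stay resting on the bench. Finish still holding the tray tilted like that, vials lying still, so that I can pick them out and stand them in the rack: do not put it down or let go, do not spill a vial or prop the tray on anything, and leave the rack, timer, jar and beaker where they are.

Things in the scene. Friction and masses are not known exactly. Their poses are not given: they have to be found in the camera images.
- tray: white polypropylene bench tray standing loose on the bench, 190 mm (its x) by 294 mm (its y), flat floor and side walls 4 mm thick, walls 50 mm high; a raised grip bar with a hand slot at the middle of each short end. Origin: centre of its underside; z up; y along its length. About 0.42 kg (0.33 to 0.53). The two ends are alike. It may be tipped on its bottom edge or corner without sliding (friction with the bench about 0.6)
- grip_p (a point): middle of the upright grip bar at the tray's own +y end, at (0, 143, 82) mm in the tray's frame; the bar runs along the tray's x, is 126 mm long, 8 mm thick (along y) and 20 mm tall (72 to 92 mm above the underside), with an open hand slot 22 mm tall below it; 14 mm wide posts carry its two ends, so it can be pinched from above anywhere within 40 mm of its middle
- grip_m (a point): middle of the upright grip bar at the tray's own -y end, at (0, -143, 82) mm in the tray's frame; the bar runs along the tray's x, is 126 mm long, 8 mm thick (along y) and 20 mm tall (72 to 92 mm above the underside), with an open hand slot 22 mm tall below it; 14 mm wide posts carry its two ends, so it can be pinched from above anywhere within 40 mm of its middle
- corner_pp (a point): the tray's inside bottom corner on its own +x, +y side: the point on the inner floor (4 mm above the underside) where the inner faces of the two walls meet, at (91, 143, 4) mm in the tray's frame
- corner_pm (a point): the tray's inside bottom corner on its own +x, -y side: the point on the inner floor (4 mm above the underside) where the inner faces of the two walls meet, at (91, -143, 4) mm in the tray's frame
- corner_mp (a point): the tray's inside bottom corner on its own -x, +y side: the point on the inner floor (4 mm above the underside) where the inner faces of the two walls meet, at (-91, 143, 4) mm in the tray's frame
- corner_mm (a point): the tray's inside bottom corner on its own -x, -y side: the point on the inner floor (4 mm above the underside) where the inner faces of the two walls meet, at (-91, -143, 4) mm in the tray's frame
- vial1: one of the four sealed amber glass vials lying loose in the tray. Origin: its mid-point, on its axis. 22 mm in diameter, 40 mm long with its aluminium crimp cap, about 13 g. It rolls at a slope of some 4 to 6 degrees across its axis and slides lengthways only at some 9 to 14 degrees, more along a wall that it leans on. Its x axis runs from base to cap
- vial2: one of the four sealed amber glass vials lying loose in the tray. Origin: its mid-point, on its axis. 22 mm in diameter, 40 mm long with its aluminium crimp cap, about 13 g. It rolls at a slope of some 4 to 6 degrees across its axis and slides lengthways only at some 9 to 14 degrees, more along a wall that it leans on. Its x axis runs from base to cap
- vial3: one of the four sealed amber glass vials lying loose in the tray. Origin: its mid-point, on its axis. 22 mm in diameter, 40 mm long with its aluminium crimp cap, about 13 g. It rolls at a slope of some 4 to 6 degrees across its axis and slides lengthways only at some 9 to 14 degrees, more along a wall that it leans on. Its x axis runs from base to cap
- vial4: one of the four sealed amber glass vials lying loose in the tray. Origin: its mid-point, on its axis. 22 mm in diameter, 40 mm long with its aluminium crimp cap, about 13 g. It rolls at a slope of some 4 to 6 degrees across its axis and slides lengthways only at some 9 to 14 degrees, more along a wall that it leans on. Its x axis runs from base to cap
- rack: vial rack: grey block 62 x 144 x 30 mm with two rows of four holes, three upright vials in it (48 mm high in all), standing loose just off one corner of the tray. Origin: centre of its underside. Leave it where it is
- timer: digital bench timer lying flat, 66 x 66 x 22 mm, its screen and keys upward, off another corner of the tray; origin at the centre of its underside. Leave it where it is
- reagent: glass jar with a screw cap, 68 mm in diameter, 115 mm high, off another corner of the tray; origin at the centre of its underside. Leave it where it is
- beaker: clear plastic beaker, 68 mm in diameter, 90 mm high, off another corner of the tray; origin at the centre of its underside. Leave it where it is
Not all that is in view belongs to the job. Leave any black or green look-alike of the vial3 alone.

How it is judged:
By the outcome, as a careful person would: the job done as asked, in the order asked, and still so for the second after the job is handed in, while the arm keeps its last pose, push and grip.
It also fails if it takes over 58 s, if anything falls off the work surface, if the arm or the gripper's body presses on something with over 40 N, if the wrist force passes 120 N, or if a joint passes its speed limit or range.

## Working session

There is one attempt and no reset: what is moved stays moved. The work goes in short steps, Python scripts to look and compute and a tool call to move; the robot and the scene stay as the last step left them, time stands still between calls to the robot, and variables do not carry over. Pictures are saved under pics/ and viewed, about 8 in all and at most 12, crops included, and the job is handed in when it is done.

Besides the shell and the picture viewer there is one more tool, called as a command line: name --pt "numbers of a row" for each row, then --argument value for the rest. move_arm: Moves the arm, as the interface text tells. Its arguments: {"type":"object","properties":{"series":{"type":"array"},"grip":{"type":"number"},"force":{"type":"number"}},"required":["series"]}

```bash
mkdir -p pics; ls
cat > h.py <<'E'
import numpy as np, cv2
from cell import monitor, imaging, workorder, outline_of
def save(im,n): cv2.imwrite('pics/'+n, im['color'][:,:,::-1])
def ray(im,uv,z):
    R=cv2.Rodrigues(np.array(im['rvec'],float))[0]; t=np.array(im['tvec'],float)
    d=R.T@np.array([(uv[0]-im['cx'])/im['fx'],(uv[1]-im['cy'])/im['fy'],1]); c=-R.T@t
    return c+d*(z-c[2])/d[2]
def proj(im,P):
    K=np.array([[im['fx'],0,im['cx']],[0,im['fy'],im['cy']],[0,0,1]])
    return cv2.projectPoints(np.array(P,float).reshape(-1,3),np.array(im['rvec'],float),np.array(im['tvec'],float),K,None)[0].reshape(-1,2)
E
python3 - <<'E'
from h import *
s=monitor.observe(); print(s)
for c in('top','scene'):
    im=imaging.get_image(c); save(im,c+'0.png'); print(c,im['rvec'],im['tvec'],im['fx'])
    for n in('tray','vial1','rack','timer','reagent','beaker'):
        for o in outline_of(c,n): print(n,o['p'],o['rect'])
E
```

```text
pics
{'clock': 0.0, 'joints': array([ 1.14139905,  0.43520381,  0.02498195,  1.57417208, -0.01162807,
        1.13397939, -0.07508031]), 'dq': array([ 8.06322187e-04,  9.49869770e-06, -1.72778545e-03,  3.33282411e-04,
        2.53082130e-04,  1.38366681e-03, -3.45144225e-04]), 'joint_efforts': array([ 4.36120654e-04, -6.67852592e+01,  9.85125862e-01, -3.14465690e+01,
       -6.06584083e-02,  4.28557734e-02,  1.66671293e-04]), 'position': array([ 0.20041536, -0.59145063,  0.24492796]), 'ee_rot': array([-3.09821518e+00, -5.10685319e-01,  6.04557519e-04]), 'force': array([ 0.01885064, -0.18721795, -0.56956437]), 'ft_torque': array([ 0.04522779, -0.02381747, -0.07408276]), 'width': 1.0007601026180615}
top [ 2.13368147 -2.13899626  0.21715382] [-0.0463668   0.57712322  0.9242283 ] 580.7261083594868
tray 0.7 [245.0, 180.0, 188.6, 139.1]
vial1 0.74 [339.2, 148.2, 21.0, 19.2]
vial1 0.7 [457.0, 155.5, 24.5, 13.6]
vial1 0.62 [286.7, 218.4, 24.1, 19.6]
vial1 0.62 [370.1, 226.1, 16.7, 25.0]
vial1 0.51 [293.1, 262.8, 14.7, 27.2]
vial1 0.51 [365.5, 273.0, 25.6, 18.9]
rack 0.6 [342.3, 338.8, 86.8, 54.2]
timer 0.76 [270.2, 124.5, 38.8, 40.9]
reagent 0.74 [216.2, 321.7, 45.5, 45.1]
beaker 0.49 [216.5, 320.9, 43.0, 44.5]
scene [ 1.39756878  2.15985282 -0.91681426] [ 0.27645749 -0.30315842  1.75243554] 609.7112366652439
tray 0.43 [209.2, 183.9, 153.7, 122.5]
vial1 0.67 [231.0, 295.1, 18.8, 9.4]
vial1 0.63 [147.7, 257.4, 18.5, 17.5]
vial1 0.62 [295.7, 259.4, 19.8, 14.5]
vial1 0.52 [248.2, 230.3, 13.1, 24.1]
vial1 0.42 [313.8, 235.0, 16.4, 13.6]
rack 0.88 [265.6, 165.3, 59.2, 46.7]
timer 0.7 [259.1, 305.1, 44.5, 37.3]
reagent 0.71 [363.3, 184.8, 31.1, 53.7]
beaker 0.7 [176.0, 244.1, 37.4, 42.2]
beaker 0.59 [363.0, 186.0, 34.1, 53.0]
```

View pics/top0.png

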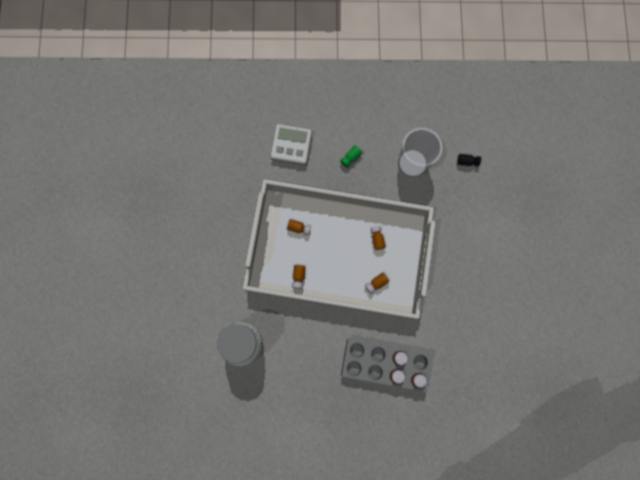

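View pics/scene0.png

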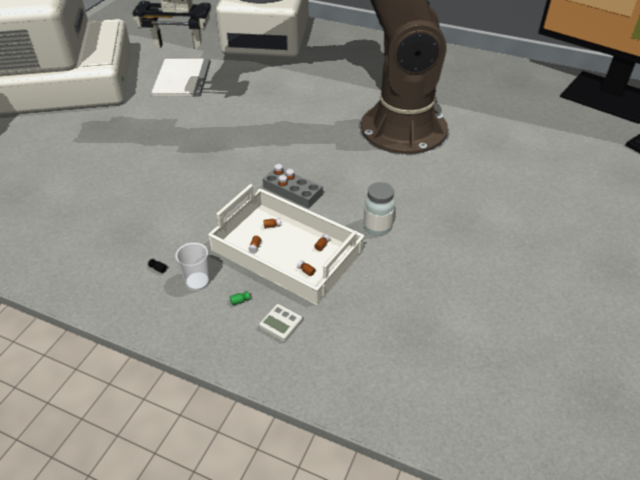

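The top view shows the tray at (245–432, 183–315) with four amber vials at (298,227), (379,239), (299,275) and (377,283). The rack is at (388,364), just off the lower-right corner. The look-alikes are a green vial at (351,156) and a black one at (469,160), both outside the tray and to be left alone, plus the capped vials in the rack. Next I'll fit the tray pose and check one close crop.

```bash
cat >> h.py <<'E'
from scipy.optimize import least_squares
from scipy.spatial.transform import Rotation as Ro
def T(p,P): # planar pose
    c,s=np.cos(p[2]),np.sin(p[2]); P=np.array(P,float).reshape(-1,3)
    return P@np.array([[c,s,0],[-s,c,0],[0,0,1]])+[p[0],p[1],0]
E
python3 - <<'E'
from h import *
im=imaging.get_image('top'); sc=imaging.get_image('scene')
uv=np.array([[265,183],[433,208],[418,316],[245,289]],float)
W=np.array([ray(im,u,.05) for u in uv]); print(W.round(3)); c=W.mean(0); print(c)
d=(W[0]+W[3]-W[1]-W[2])/2; yaw=np.arctan2(-d[0],d[1])
L=np.array([[.095,.147,.05],[.095,-.147,.05],[-.095,-.147,.05],[-.095,.147,.05]])
f=lambda p:(proj(im,T(p,L))-uv).ravel()
r=least_squares(f,[c[0],c[1],yaw]); p=r.x; print(p,np.degrees(p[2]),f(p).round(1))
np.save('tray.npy',p)
for n,P in dict(gp=(0,.143,.082),gm=(0,-.143,.082),pp=(.091,.143,.004),pm=(.091,-.143,.004),mp=(-.091,.143,.004),mm=(-.091,-.143,.004)).items(): print(n,T(p,P/np.array(1.)).round(4))
for n,u,z in(('rack',(388,366),.02),('timer',(291,145),.02),('jar',(239,341),.115),('beaker',(423,147),.09)): print(n,ray(im,u,z).round(3))
def draw(im,c0,k,n):
    a=im['color'][:,:,::-1].copy(); x0,y0,w,h=c0
    a=cv2.resize(a[y0:y0+h,x0:x0+w],None,fx=k,fy=k,interpolation=cv2.INTER_CUBIC)
    def pl(Q,col):
        q=((proj(im,T(p,Q))-[x0-.5,y0-.5])*k).astype(int); cv2.polylines(a,[q.reshape(-1,1,2)],True,col,1)
    pl(L,(0,255,0)); pl(L*[1,1,0],(255,0,0))
    for s in(1,-1): pl([[.063,s*.143,.092],[-.063,s*.143,.092],[-.063,s*.143,.072],[.063,s*.143,.072]],(0,0,255))
    return a
A=draw(im,(210,110,240,290),2,'');B=draw(sc,(140,150,270,200),2,'')
H=max(A.shape[0],B.shape[0]);A=cv2.resize(A,(400,483));B=cv2.resize(B,(400,296))
o=np.zeros((483,800,3),np.uint8);o[:,:400]=A;o[:296,400:]=B;cv2.imwrite('pics/fit.png',o)
E
```

```text
[[ 0.69   0.032  0.05 ]
 [ 0.646 -0.257  0.05 ]
 [ 0.461 -0.224  0.05 ]
 [ 0.507  0.063  0.05 ]]
[ 0.57573388 -0.09636818  0.05      ]
[ 0.57591403 -0.09632582 -0.159972  ] -9.165720389442411 [-1.1 -2.  -0.  -0.4  1.6  1.5 -0.5  0.7]
gp [[0.5987 0.0448 0.082 ]]
gm [[ 0.5531 -0.2375  0.082 ]]
pp [[0.6885 0.0304 0.004 ]]
pm [[ 0.643 -0.252  0.004]]
mp [[0.5089 0.0593 0.004 ]]
mm [[ 0.4633 -0.223   0.004 ]]
rack [ 0.38  -0.176  0.02 ]
timer [ 0.769 -0.012  0.02 ]
jar [0.42  0.065 0.115]
beaker [ 0.741 -0.235  0.09 ]
```

View pics/fit.png

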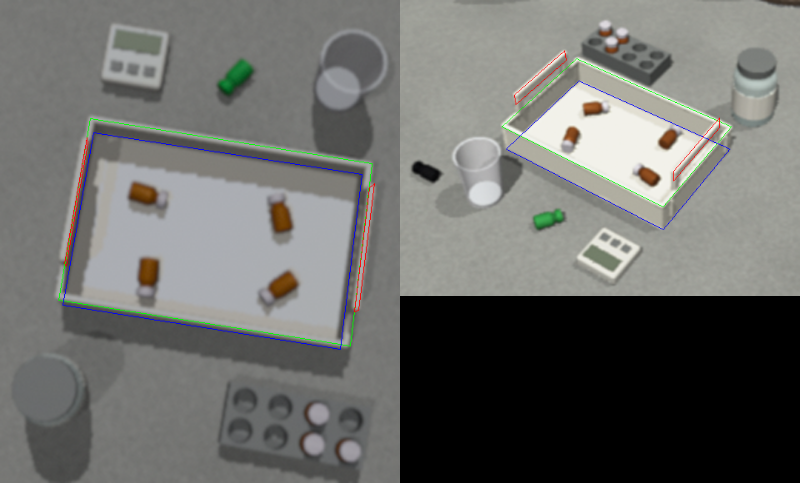

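The drawn tray model fits within about 2 mm. The target corner is corner_mm at (0.463, −0.223), next to the rack. I'll pinch the opposite bar, grip_p, at (0.599, 0.045, 0.082) with the jaws along tray y, so I turn about −28° about z.

move_arm --pt "2.5 4 0 0 0 -1.75" --pt "2.5 4 0 0 0 -1.75" --pt "2.5 4 0 0 0 -1.75" --pt "2.5 4 0 0 0 -1.75" --pt "2.5 4 0 0 0 -1.75" --pt "2.5 4 0 0 0 -1.75" --pt "2.5 4 0 0 0 -1.75" --pt "2.5 4 0 0 0 -1.75" --grip 0.5

```text
clock: 1.6
position: [0.4014, -0.2703, 0.2461]
ee_rot: [3.138, 0.127, 0.001]
force: [1.0, -0.1, 0.0]
width: 0.5
```

```bash
cat > st.py <<'E'
from h import *
s=monitor.observe(); R=Ro.from_rotvec(s['ee_rot']).as_matrix()
print('t',round(s['clock'],2),'pos',s['position'].round(4),'y',R[:,1].round(3),'z',R[:,2].round(3),'q',s['joints'].round(2),'F',s['force'].round(1),'M',s['ft_torque'].round(2),'w',round(float(s['width']),3))
E
python3 st.py
```

```text
t 1.6 pos [ 0.4014 -0.2703  0.2461] y [ 0.081 -0.997  0.001] z [ 0.001 -0.001 -1.   ] q [ 0.58  0.21 -0.11  1.9   0.03  1.03 -1.04] F [ 1.  -0.1  0. ] M [-0.   -0.04 -0.05] w 0.5
```

move_arm --pt "2.5 4 0 0 0 -1.75" --pt "2.5 4 0 0 0 -1.75" --pt "2.5 4 0 0 0 -1.75" --pt "2.5 4 0 0 0 -1.75" --pt "2.5 4 0 0 0 -1.75" --pt "2.5 4 0 0 0 -1.75" --pt "2.5 4 0 0 0 -1.75" --pt "2.2 3.5 0 0 0 -1.5"

```text
clock: 2.4
position: [0.5986, 0.0456, 0.2459]
ee_rot: [-3.131, 0.248, -0.001]
force: [-0.4, 0.3, 0.2]
width: 0.502
```

move_arm --pt "0 0 -4 0 0 0" --pt "0 0 -3 0 0 0" --pt "0 0 0 0 0 0"

```text
clock: 2.7
position: [0.595, 0.0428, 0.1718]
ee_rot: [3.13, -0.246, -0.012]
force: [-1.1, -0.1, 0.2]
width: 0.5
```

Run:
```python
from st import *
w=imaging.get_image('wrist')
M=np.array(w['mount']); K=np.array([[w['fx'],0,w['cx']],[0,w['fy'],w['cy']],[0,0,1]])
a=w['color'][:,:,::-1].copy(); p=np.load('tray.npy')
def pr(P):
    Pt=(P-s['position'])@R; Pc=(np.linalg.inv(M)@np.c_[Pt,np.ones(len(Pt))].T).T[:,:3]
    return Pc, (Pc@K.T)[:,:2]/Pc[:,2:]
for z,c in((.092,(0,0,255)),(.072,(255,0,255))):
    Pc,q=pr(T(p,[[.063,.147,z],[-.063,.147,z],[-.063,.139,z],[.063,.139,z]])); print(q.round(0),Pc[:,2])
    cv2.polylines(a,[q.astype(int).reshape(-1,1,2)],True,c,1)
cv2.imwrite('pics/w1.png',a)
```

```text
t 2.7 pos [0.595  0.0428 0.1718] y [-0.156 -0.988  0.002] z [-0.007 -0.001 -1.   ] q [-0.01  0.47 -0.22  1.71  0.12  0.97 -2.  ] F [-1.1 -0.1  0.2] M [0.08 0.06 0.02] w 0.5
[[308. 150.]
 [309. 341.]
 [321. 341.]
 [322. 150.]] [0.21213941 0.24817771 0.24820609 0.2121678 ]
[[309. 148.]
 [309. 326.]
 [320. 326.]
 [321. 148.]] [0.23130377 0.26734206 0.26737045 0.23133215]
```

View pics/w1.png

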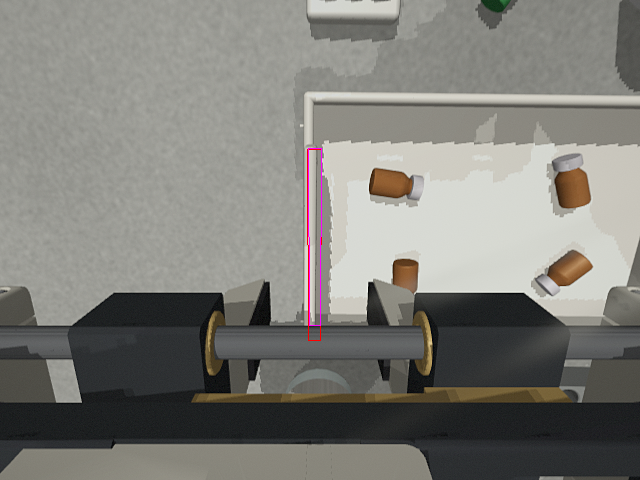

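The wrist view shows the bar at u 308–322, v 150–340, centred between the pads and aligned with them. Going down to pinch.

move_arm --pt "0.2 0.1 -3 0 0 0" --pt "0.1 0.1 -3 0 0 0" --pt "0 0 -2 0 0 0" --pt "0 0 -1 0 0 0" --pt "0 0 0 0 0 0"

```text
clock: 3.25
position: [0.6009, 0.0447, 0.0862]
ee_rot: [3.132, -0.248, 0.0]
force: [0.3, -0.3, -0.3]
width: 0.5
```

```bash
python3 st.py
```

```text
t 3.25 pos [0.6009 0.0447 0.0862] y [-0.158 -0.988  0.   ] z [-0. -0. -1.] q [-0.02  0.58 -0.2   1.78  0.15  0.8  -2.03] F [ 0.3 -0.3 -0.3] M [ 0.02  0.02 -0.  ] w 0.5
```

move_arm --pt "0 0 -0.3 0 0 0" --pt "0 0 0 0 0 0" --pt "0 0 0 0 0 0" --pt "0 0 0 0 0 0" --pt "0 0 0 0 0 0" --pt "0 0 0 0 0 0" --grip 0 --force 45

```text
clock: 3.85
position: [0.6008, 0.0454, 0.0831]
ee_rot: [-3.131, 0.247, -0.001]
force: [-1.4, 1.1, 2.8]
width: 0.084
```

```bash
python3 st.py
```

```text
t 3.85 pos [0.6008 0.0454 0.0831] y [-0.157 -0.988 -0.001] z [ 0.001  0.    -1.   ] q [-0.02  0.58 -0.2   1.79  0.16  0.79 -2.03] F [-1.4  1.1  2.8] M [ 0.28  0.11 -0.19] w 0.084
```

The grip is good: an opening of 7.7 mm on the 8 mm bar. Now I'll plan the tilt about the outer bottom corner nearest the rack (a = down toward tray −x, b = down toward tray −y).

```bash
cat > pl.py <<'E'
import sys,os
from h import *
s=monitor.observe(); pos=s['position']; R=Ro.from_rotvec(s['ee_rot'])
p=np.load('tray.npy'); C=T(p,[-.095,-.147,0])[0]; Y=Ro.from_euler('z',p[2])
if not os.path.exists('g.npz'): np.savez('g.npz',pos=pos,rv=s['ee_rot'])
g=np.load('g.npz'); Rg=Ro.from_rotvec(g['rv'])
def tgt(a,b):
    D=Y*Ro.from_rotvec(np.radians([b,-a,0]))*Y.inv()
    return C+D.apply(g['pos']-C), D*Rg
d=(Y.inv()*(R*Rg.inv())*Y).as_rotvec(degrees=True)
D=R*Rg.inv()
print('t',round(s['clock'],2),'a,b,yaw',(-d[1]).round(2),d[0].round(2),d[2].round(2),'corner drift mm',((pos-D.apply(g['pos']-C)-C)*1e3).round(1),'F',s['force'].round(1),'M',s['ft_torque'].round(2),'w',round(float(s['width']),3),'q',s['joints'].round(2))
# args: a0 b0 a1 b1 n ... (from commanded to commanded)
v=list(map(float,sys.argv[1:]))
cur=v[:2]
for k in range(2,len(v),3):
    P0,R0=tgt(*cur); P1,R1=tgt(v[k],v[k+1]); n=v[k+2]; cur=v[k:k+2]
    print(cur,n,'cm/row',((P1-P0)*100/n).round(3),'deg/row',((R1*R0.inv()).as_rotvec(degrees=True)/n).round(3))
E
python3 pl.py 0 0 4 0 16 6 0 32 8 0 32 8 4 16 8 6 32 8 8 32
```

```text
t 3.85 a,b,yaw -0.0 0.0 0.0 corner drift mm [0. 0. 0.] F [-1.4  1.1  2.8] M [ 0.28  0.11 -0.19] w 0.084 q [-0.02  0.58 -0.2   1.79  0.16  0.79 -2.03]
[4.0, 0.0] 16.0 cm/row [-0.037  0.006  0.041] deg/row [-0.04  -0.247  0.   ]
[6.0, 0.0] 32.0 cm/row [-0.01   0.002  0.01 ] deg/row [-0.01  -0.062  0.   ]
[8.0, 0.0] 32.0 cm/row [-0.01   0.002  0.009] deg/row [-0.01  -0.062 -0.   ]
[8.0, 4.0] 16.0 cm/row [-0.016 -0.042  0.125] deg/row [ 0.246 -0.04   0.017]
[8.0, 6.0] 32.0 cm/row [-0.004 -0.012  0.031] deg/row [ 0.061 -0.01   0.004]
[8.0, 8.0] 32.0 cm/row [-0.004 -0.013  0.03 ] deg/row [ 0.061 -0.01   0.004]
```

move_arm --pt "-0.037 0.006 0.041 -0.04 -0.247 0" --pt "-0.037 0.006 0.041 -0.04 -0.247 0" --pt "-0.037 0.006 0.041 -0.04 -0.247 0" --pt "-0.037 0.006 0.041 -0.04 -0.247 0" --pt "-0.037 0.006 0.041 -0.04 -0.247 0" --pt "-0.037 0.006 0.041 -0.04 -0.247 0" --pt "-0.037 0.006 0.041 -0.04 -0.247 0" --pt "-0.037 0.006 0.041 -0.04 -0.247 0"

```text
clock: 4.65
position: [0.5975, 0.0454, 0.086]
ee_rot: [3.128, -0.247, 0.055]
force: [0.5, -0.3, -1.1]
width: 0.083
```

move_arm --pt "-0.037 0.006 0.041 -0.04 -0.247 0" --pt "-0.037 0.006 0.041 -0.04 -0.247 0" --pt "-0.037 0.006 0.041 -0.04 -0.247 0" --pt "-0.037 0.006 0.041 -0.04 -0.247 0" --pt "-0.037 0.006 0.041 -0.04 -0.247 0" --pt "-0.037 0.006 0.041 -0.04 -0.247 0" --pt "-0.037 0.006 0.041 -0.04 -0.247 0" --pt "-0.037 0.006 0.041 -0.04 -0.247 0"

```text
clock: 5.45
position: [0.5947, 0.046, 0.0893]
ee_rot: [3.124, -0.247, 0.11]
force: [-1.0, -0.6, -1.9]
width: 0.087
```

```bash
cat > vi.py <<'E'
from pl import *
im=imaging.get_image('top')
dl=np.radians([d[0],d[1],0])  # tray frame rotvec
Rt=Y*Ro.from_rotvec(dl)
# tray-frame vial positions from the top view, plane 11 mm above inner floor
Kc=cv2.Rodrigues(np.array(im['rvec'],float))[0]; cam=-Kc.T@np.array(im['tvec'],float)
ox=Rt.apply([.095,.147,0])+C
for o in outline_of('top','vial1'):
    m=o['mask']; ys,xs=np.nonzero(m)
    if not len(xs): continue
    r=Kc.T@np.array([(xs.mean()-im['cx'])/im['fx'],(ys.mean()-im['cy'])/im['fy'],1])
    ct=Rt.inv().apply(cam-ox); rt=Rt.inv().apply(r); q=ct+rt*(.015-ct[2])/rt[2]
    if abs(q[0])<.1 and abs(q[1])<.15:
        e=cv2.minAreaRect(np.c_[xs,ys].astype(np.float32)); print('vial mm',(q[:2]*1e3).round(0),'p',o['p'])
save(im,'v_%.1f.png'%s['clock'])
E
python3 vi.py
```

```text
t 5.45 a,b,yaw 4.0 -0.03 0.0 corner drift mm [-0.2 -0.4 -0.2] F [-1.  -0.6 -1.9] M [ 0.09  0.42 -0.15] w 0.087 q [-0.05  0.54 -0.19  1.86  0.19  0.7  -2.07]
vial mm [-44. -76.] p 0.85
vial mm [ 34. -66.] p 0.84
vial mm [ 12. -50.] p 0.5
```

move_arm --pt "-0.01 0.002 0.01 -0.01 -0.062 0" --pt "-0.01 0.002 0.01 -0.01 -0.062 0" --pt "-0.01 0.002 0.01 -0.01 -0.062 0" --pt "-0.01 0.002 0.01 -0.01 -0.062 0" --pt "-0.01 0.002 0.01 -0.01 -0.062 0" --pt "-0.01 0.002 0.01 -0.01 -0.062 0" --pt "-0.01 0.002 0.01 -0.01 -0.062 0" --pt "-0.01 0.002 0.01 -0.01 -0.062 0"

```text
clock: 6.35
position: [0.5939, 0.0462, 0.0901]
ee_rot: [3.123, -0.247, 0.123]
force: [-0.3, -0.4, -2.2]
width: 0.088
```

move_arm --pt "-0.01 0.002 0.01 -0.01 -0.062 0" --pt "-0.01 0.002 0.01 -0.01 -0.062 0" --pt "-0.01 0.002 0.01 -0.01 -0.062 0" --pt "-0.01 0.002 0.01 -0.01 -0.062 0" --pt "-0.01 0.002 0.01 -0.01 -0.062 0" --pt "-0.01 0.002 0.01 -0.01 -0.062 0" --pt "-0.01 0.002 0.01 -0.01 -0.062 0" --pt "-0.01 0.002 0.01 -0.01 -0.062 0"

```text
clock: 7.15
position: [0.5931, 0.0463, 0.0909]
ee_rot: [3.122, -0.247, 0.137]
force: [0.2, 0.1, -2.3]
width: 0.083
```

move_arm --pt "-0.01 0.002 0.01 -0.01 -0.062 0" --pt "-0.01 0.002 0.01 -0.01 -0.062 0" --pt "-0.01 0.002 0.01 -0.01 -0.062 0" --pt "-0.01 0.002 0.01 -0.01 -0.062 0" --pt "-0.01 0.002 0.01 -0.01 -0.062 0" --pt "-0.01 0.002 0.01 -0.01 -0.062 0" --pt "-0.01 0.002 0.01 -0.01 -0.062 0" --pt "-0.01 0.002 0.01 -0.01 -0.062 0"

```text
clock: 7.95
position: [0.5923, 0.0465, 0.0917]
ee_rot: [3.12, -0.246, 0.15]
force: [-1.3, -0.3, -2.9]
width: 0.082
```

move_arm --pt "-0.01 0.002 0.01 -0.01 -0.062 0" --pt "-0.01 0.002 0.01 -0.01 -0.062 0" --pt "-0.01 0.002 0.01 -0.01 -0.062 0" --pt "-0.01 0.002 0.01 -0.01 -0.062 0" --pt "-0.01 0.002 0.01 -0.01 -0.062 0" --pt "-0.01 0.002 0.01 -0.01 -0.062 0" --pt "-0.01 0.002 0.01 -0.01 -0.062 0" --pt "-0.01 0.002 0.01 -0.01 -0.062 0"

```text
clock: 8.75
position: [0.5915, 0.0467, 0.0925]
ee_rot: [3.119, -0.246, 0.164]
force: [-1.0, -0.4, -2.7]
width: 0.089
```

```bash
python3 vi.py; ls pics
```

```text
t 8.75 a,b,yaw 5.99 -0.04 0.0 corner drift mm [-0.3 -0.3 -0.1] F [-1.  -0.4 -2.7] M [ 0.02  0.48 -0.08] w 0.089 q [-0.06  0.51 -0.17  1.89  0.2   0.65 -2.1 ]
vial mm [ 35. -66.] p 0.82
vial mm [ -72. -102.] p 0.82
vial mm [-46.  57.] p 0.44
fit.png
scene0.png
top0.png
v_5.5.png
v_8.8.png
w1.png
```

```bash
python3 pl.py 6 0 8 4 32 9 8 64
```

```text
t 8.85 a,b,yaw 5.99 -0.04 0.0 corner drift mm [-0.3 -0.3 -0.1] F [-0.1 -0.3 -1.9] M [ 0.06  0.42 -0.04] w 0.085 q [-0.06  0.51 -0.17  1.89  0.2   0.65 -2.1 ]
[8.0, 4.0] 32.0 cm/row [-0.018 -0.019  0.072] deg/row [ 0.113 -0.082  0.007]
[9.0, 8.0] 64.0 cm/row [-0.007 -0.012  0.033] deg/row [ 0.059 -0.025  0.004]
```

move_arm --pt "-0.018 -0.019 0.072 0.113 -0.082 0.007" --pt "-0.018 -0.019 0.072 0.113 -0.082 0.007" --pt "-0.018 -0.019 0.072 0.113 -0.082 0.007" --pt "-0.018 -0.019 0.072 0.113 -0.082 0.007" --pt "-0.018 -0.019 0.072 0.113 -0.082 0.007" --pt "-0.018 -0.019 0.072 0.113 -0.082 0.007" --pt "-0.018 -0.019 0.072 0.113 -0.082 0.007" --pt "-0.018 -0.019 0.072 0.113 -0.082 0.007"

```text
clock: 9.65
position: [0.5901, 0.0452, 0.0984]
ee_rot: [-3.118, 0.246, -0.18]
force: [-0.0, 0.8, -1.5]
width: 0.081
```

move_arm --pt "-0.018 -0.019 0.072 0.113 -0.082 0.007" --pt "-0.018 -0.019 0.072 0.113 -0.082 0.007" --pt "-0.018 -0.019 0.072 0.113 -0.082 0.007" --pt "-0.018 -0.019 0.072 0.113 -0.082 0.007" --pt "-0.018 -0.019 0.072 0.113 -0.082 0.007" --pt "-0.018 -0.019 0.072 0.113 -0.082 0.007" --pt "-0.018 -0.019 0.072 0.113 -0.082 0.007" --pt "-0.018 -0.019 0.072 0.113 -0.082 0.007"

```text
clock: 10.45
position: [0.5886, 0.0436, 0.1041]
ee_rot: [-3.101, 0.245, -0.195]
force: [0.3, 1.1, -2.3]
width: 0.084
```

move_arm --pt "-0.018 -0.019 0.072 0.113 -0.082 0.007" --pt "-0.018 -0.019 0.072 0.113 -0.082 0.007" --pt "-0.018 -0.019 0.072 0.113 -0.082 0.007" --pt "-0.018 -0.019 0.072 0.113 -0.082 0.007" --pt "-0.018 -0.019 0.072 0.113 -0.082 0.007" --pt "-0.018 -0.019 0.072 0.113 -0.082 0.007" --pt "-0.018 -0.019 0.072 0.113 -0.082 0.007" --pt "-0.018 -0.019 0.072 0.113 -0.082 0.007"

```text
clock: 11.25
position: [0.5871, 0.042, 0.1098]
ee_rot: [-3.083, 0.243, -0.209]
force: [-0.3, 1.1, -2.4]
width: 0.082
```

move_arm --pt "-0.018 -0.019 0.072 0.113 -0.082 0.007" --pt "-0.018 -0.019 0.072 0.113 -0.082 0.007" --pt "-0.018 -0.019 0.072 0.113 -0.082 0.007" --pt "-0.018 -0.019 0.072 0.113 -0.082 0.007" --pt "-0.018 -0.019 0.072 0.113 -0.082 0.007" --pt "-0.018 -0.019 0.072 0.113 -0.082 0.007" --pt "-0.018 -0.019 0.072 0.113 -0.082 0.007" --pt "-0.018 -0.019 0.072 0.113 -0.082 0.007"

```text
clock: 12.05
position: [0.5856, 0.0405, 0.1156]
ee_rot: [-3.066, 0.242, -0.224]
force: [0.5, -0.0, -3.1]
width: 0.084
```

```bash
python3 vi.py; python3 -c "
from h import *
im=imaging.get_image('scene');cv2.imwrite('pics/sA.png',cv2.resize(im['color'][130:350,130:430,::-1],None,fx=2,fy=2,interpolation=cv2.INTER_CUBIC))"
```

```text
t 12.05 a,b,yaw 7.99 3.96 0.02 corner drift mm [-0.3 -0.4 -0.1] F [ 0.5 -0.  -3.1] M [-0.03  0.47  0.01] w 0.084 q [ 0.03  0.46 -0.23  1.93  0.14  0.61 -2.01]
vial mm [ -71. -103.] p 0.71
vial mm [ 34. -65.] p 0.6
```

View pics/sA.png

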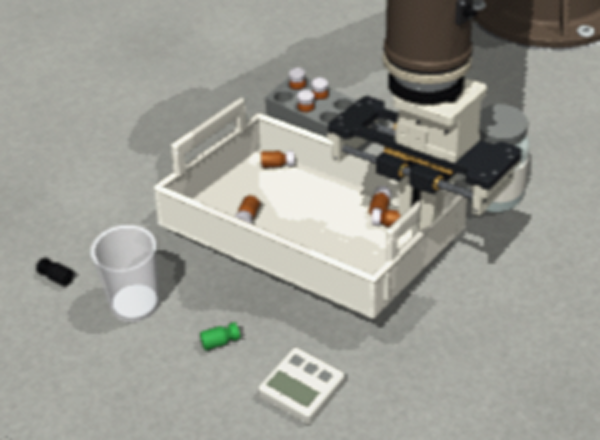

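The scene crop shows the tray tilting on its near edge and the gripper clear of the jar. One vial is at the wall near the corner (275,158), one is mid-floor (248,207), and two are touching near the gripper (383,208). Continuing slowly.

move_arm --pt "-0.007 -0.012 0.033 0.059 -0.025 0.004" --pt "-0.007 -0.012 0.033 0.059 -0.025 0.004" --pt "-0.007 -0.012 0.033 0.059 -0.025 0.004" --pt "-0.007 -0.012 0.033 0.059 -0.025 0.004" --pt "-0.007 -0.012 0.033 0.059 -0.025 0.004" --pt "-0.007 -0.012 0.033 0.059 -0.025 0.004" --pt "-0.007 -0.012 0.033 0.059 -0.025 0.004" --pt "-0.007 -0.012 0.033 0.059 -0.025 0.004"

```text
clock: 13.0
position: [0.5852, 0.0396, 0.1182]
ee_rot: [-3.057, 0.241, -0.228]
force: [0.4, -1.1, -3.3]
width: 0.087
```

move_arm --pt "-0.007 -0.012 0.033 0.059 -0.025 0.004" --pt "-0.007 -0.012 0.033 0.059 -0.025 0.004" --pt "-0.007 -0.012 0.033 0.059 -0.025 0.004" --pt "-0.007 -0.012 0.033 0.059 -0.025 0.004" --pt "-0.007 -0.012 0.033 0.059 -0.025 0.004" --pt "-0.007 -0.012 0.033 0.059 -0.025 0.004" --pt "-0.007 -0.012 0.033 0.059 -0.025 0.004" --pt "-0.007 -0.012 0.033 0.059 -0.025 0.004"

```text
clock: 13.8
position: [0.5846, 0.0387, 0.1209]
ee_rot: [-3.048, 0.24, -0.231]
force: [0.0, 0.2, -2.5]
width: 0.082
```

move_arm --pt "-0.007 -0.012 0.033 0.059 -0.025 0.004" --pt "-0.007 -0.012 0.033 0.059 -0.025 0.004" --pt "-0.007 -0.012 0.033 0.059 -0.025 0.004" --pt "-0.007 -0.012 0.033 0.059 -0.025 0.004" --pt "-0.007 -0.012 0.033 0.059 -0.025 0.004" --pt "-0.007 -0.012 0.033 0.059 -0.025 0.004" --pt "-0.007 -0.012 0.033 0.059 -0.025 0.004" --pt "-0.007 -0.012 0.033 0.059 -0.025 0.004"

```text
clock: 14.6
position: [0.584, 0.0377, 0.1235]
ee_rot: [-3.039, 0.24, -0.235]
force: [-0.6, -0.0, -1.6]
width: 0.082
```

move_arm --pt "-0.007 -0.012 0.033 0.059 -0.025 0.004" --pt "-0.007 -0.012 0.033 0.059 -0.025 0.004" --pt "-0.007 -0.012 0.033 0.059 -0.025 0.004" --pt "-0.007 -0.012 0.033 0.059 -0.025 0.004" --pt "-0.007 -0.012 0.033 0.059 -0.025 0.004" --pt "-0.007 -0.012 0.033 0.059 -0.025 0.004" --pt "-0.007 -0.012 0.033 0.059 -0.025 0.004" --pt "-0.007 -0.012 0.033 0.059 -0.025 0.004"

```text
clock: 15.4
position: [0.5835, 0.0367, 0.1262]
ee_rot: [-3.031, 0.239, -0.239]
force: [-0.0, -1.1, -1.5]
width: 0.081
```

```bash
sed -i "s/outline_of('top'/outline_of(CAM/;s/get_image('top')/get_image(CAM)/;s/^from pl import \*/from pl import *\nCAM='scene'/" vi.py; python3 vi.py; sed "s/CAM='scene'/CAM='top'/" vi.py >vt.py; python3 vt.py|tail -n +2
```

```text
t 15.4 a,b,yaw 8.48 5.96 0.03 corner drift mm [-0.2 -0.4 -0. ] F [-0.  -1.1 -1.5] M [-0.    0.43 -0.05] w 0.081 q [ 0.08  0.44 -0.27  1.94  0.1   0.6  -1.96]
vial mm [ 28. -76.] p 0.45
vial mm [-71.  45.] p 0.39
vial mm [ 39. -74.] p 0.54
vial mm [ -80. -110.] p 0.54
```

move_arm --pt "-0.007 -0.012 0.033 0.059 -0.025 0.004" --pt "-0.007 -0.012 0.033 0.059 -0.025 0.004" --pt "-0.007 -0.012 0.033 0.059 -0.025 0.004" --pt "-0.007 -0.012 0.033 0.059 -0.025 0.004" --pt "-0.007 -0.012 0.033 0.059 -0.025 0.004" --pt "-0.007 -0.012 0.033 0.059 -0.025 0.004" --pt "-0.007 -0.012 0.033 0.059 -0.025 0.004" --pt "-0.007 -0.012 0.033 0.059 -0.025 0.004"

```text
clock: 16.4
position: [0.5829, 0.0358, 0.1288]
ee_rot: [-3.022, 0.238, -0.242]
force: [-0.4, -0.4, -1.7]
width: 0.083
```

move_arm --pt "-0.007 -0.012 0.033 0.059 -0.025 0.004" --pt "-0.007 -0.012 0.033 0.059 -0.025 0.004" --pt "-0.007 -0.012 0.033 0.059 -0.025 0.004" --pt "-0.007 -0.012 0.033 0.059 -0.025 0.004" --pt "-0.007 -0.012 0.033 0.059 -0.025 0.004" --pt "-0.007 -0.012 0.033 0.059 -0.025 0.004" --pt "-0.007 -0.012 0.033 0.059 -0.025 0.004" --pt "-0.007 -0.012 0.033 0.059 -0.025 0.004"

```text
clock: 17.2
position: [0.5824, 0.0348, 0.1314]
ee_rot: [-3.013, 0.237, -0.246]
force: [-0.6, -1.1, -2.6]
width: 0.086
```

move_arm --pt "-0.007 -0.012 0.033 0.059 -0.025 0.004" --pt "-0.007 -0.012 0.033 0.059 -0.025 0.004" --pt "-0.007 -0.012 0.033 0.059 -0.025 0.004" --pt "-0.007 -0.012 0.033 0.059 -0.025 0.004" --pt "-0.007 -0.012 0.033 0.059 -0.025 0.004" --pt "-0.007 -0.012 0.033 0.059 -0.025 0.004" --pt "-0.007 -0.012 0.033 0.059 -0.025 0.004" --pt "-0.007 -0.012 0.033 0.059 -0.025 0.004"

```text
clock: 18.0
position: [0.5818, 0.0339, 0.134]
ee_rot: [-3.004, 0.237, -0.249]
force: [-0.1, -0.6, -3.4]
width: 0.085
```

move_arm --pt "-0.007 -0.012 0.033 0.059 -0.025 0.004" --pt "-0.007 -0.012 0.033 0.059 -0.025 0.004" --pt "-0.007 -0.012 0.033 0.059 -0.025 0.004" --pt "-0.007 -0.012 0.033 0.059 -0.025 0.004" --pt "-0.007 -0.012 0.033 0.059 -0.025 0.004" --pt "-0.007 -0.012 0.033 0.059 -0.025 0.004" --pt "-0.007 -0.012 0.033 0.059 -0.025 0.004" --pt "-0.007 -0.012 0.033 0.059 -0.025 0.004"

```text
clock: 18.8
position: [0.5812, 0.0329, 0.1367]
ee_rot: [-2.996, 0.236, -0.253]
force: [-0.7, -0.5, -3.2]
width: 0.086
```

```bash
python3 vi.py; python3 vt.py|tail -n +2;  python3 pl.py 9 8 12 12 56 16 17 72 20 21 56
```

```text
t 18.8 a,b,yaw 8.97 7.96 0.03 corner drift mm [ 0.  -0.2  0.2] F [-0.7 -0.5 -3.2] M [-0.08  0.45 -0.04] w 0.086 q [ 0.14  0.42 -0.3   1.95  0.06  0.6  -1.9 ]
vial mm [  40. -136.] p 0.59
vial mm [ -80. -112.] p 0.77
vial mm [  57. -132.] p 0.55
t 19.0 a,b,yaw 8.97 7.96 0.03 corner drift mm [ 0.  -0.2  0.2] F [-0.3 -0.6 -2.6] M [-0.02  0.51 -0.06] w 0.081 q [ 0.14  0.42 -0.3   1.95  0.06  0.6  -1.9 ]
[12.0, 12.0] 56.0 cm/row [-0.017 -0.016  0.041] deg/row [ 0.062 -0.064  0.002]
[16.0, 17.0] 72.0 cm/row [-0.021 -0.018  0.038] deg/row [ 0.06  -0.066  0.001]
[20.0, 21.0] 56.0 cm/row [-0.028 -0.02   0.037] deg/row [ 0.059 -0.082 -0.001]
```

move_arm --pt "-0.017 -0.016 0.041 0.062 -0.064 0.002" --pt "-0.017 -0.016 0.041 0.062 -0.064 0.002" --pt "-0.017 -0.016 0.041 0.062 -0.064 0.002" --pt "-0.017 -0.016 0.041 0.062 -0.064 0.002" --pt "-0.017 -0.016 0.041 0.062 -0.064 0.002" --pt "-0.017 -0.016 0.041 0.062 -0.064 0.002" --pt "-0.017 -0.016 0.041 0.062 -0.064 0.002" --pt "-0.017 -0.016 0.041 0.062 -0.064 0.002"

```text
clock: 19.8
position: [0.5799, 0.0317, 0.14]
ee_rot: [-2.985, 0.235, -0.265]
force: [0.2, -0.2, -3.0]
width: 0.083
```

move_arm --pt "-0.017 -0.016 0.041 0.062 -0.064 0.002" --pt "-0.017 -0.016 0.041 0.062 -0.064 0.002" --pt "-0.017 -0.016 0.041 0.062 -0.064 0.002" --pt "-0.017 -0.016 0.041 0.062 -0.064 0.002" --pt "-0.017 -0.016 0.041 0.062 -0.064 0.002" --pt "-0.017 -0.016 0.041 0.062 -0.064 0.002" --pt "-0.017 -0.016 0.041 0.062 -0.064 0.002" --pt "-0.017 -0.016 0.041 0.062 -0.064 0.002"

```text
clock: 20.6
position: [0.5786, 0.0304, 0.1433]
ee_rot: [-2.975, 0.234, -0.276]
force: [0.4, 1.0, -2.3]
width: 0.084
```

move_arm --pt "-0.017 -0.016 0.041 0.062 -0.064 0.002" --pt "-0.017 -0.016 0.041 0.062 -0.064 0.002" --pt "-0.017 -0.016 0.041 0.062 -0.064 0.002" --pt "-0.017 -0.016 0.041 0.062 -0.064 0.002" --pt "-0.017 -0.016 0.041 0.062 -0.064 0.002" --pt "-0.017 -0.016 0.041 0.062 -0.064 0.002" --pt "-0.017 -0.016 0.041 0.062 -0.064 0.002" --pt "-0.017 -0.016 0.041 0.062 -0.064 0.002"

```text
clock: 21.4
position: [0.5772, 0.0291, 0.1466]
ee_rot: [-2.964, 0.233, -0.288]
force: [-0.1, 0.7, -2.3]
width: 0.087
```

move_arm --pt "-0.017 -0.016 0.041 0.062 -0.064 0.002" --pt "-0.017 -0.016 0.041 0.062 -0.064 0.002" --pt "-0.017 -0.016 0.041 0.062 -0.064 0.002" --pt "-0.017 -0.016 0.041 0.062 -0.064 0.002" --pt "-0.017 -0.016 0.041 0.062 -0.064 0.002" --pt "-0.017 -0.016 0.041 0.062 -0.064 0.002" --pt "-0.017 -0.016 0.041 0.062 -0.064 0.002" --pt "-0.017 -0.016 0.041 0.062 -0.064 0.002"

```text
clock: 22.2
position: [0.5758, 0.0278, 0.1498]
ee_rot: [-2.954, 0.233, -0.299]
force: [0.2, 0.8, -3.0]
width: 0.081
```

move_arm --pt "-0.017 -0.016 0.041 0.062 -0.064 0.002" --pt "-0.017 -0.016 0.041 0.062 -0.064 0.002" --pt "-0.017 -0.016 0.041 0.062 -0.064 0.002" --pt "-0.017 -0.016 0.041 0.062 -0.064 0.002" --pt "-0.017 -0.016 0.041 0.062 -0.064 0.002" --pt "-0.017 -0.016 0.041 0.062 -0.064 0.002" --pt "-0.017 -0.016 0.041 0.062 -0.064 0.002" --pt "-0.017 -0.016 0.041 0.062 -0.064 0.002"

```text
clock: 23.0
position: [0.5744, 0.0265, 0.1531]
ee_rot: [-2.943, 0.232, -0.31]
force: [-0.3, -0.8, -2.9]
width: 0.08
```

move_arm --pt "-0.017 -0.016 0.041 0.062 -0.064 0.002" --pt "-0.017 -0.016 0.041 0.062 -0.064 0.002" --pt "-0.017 -0.016 0.041 0.062 -0.064 0.002" --pt "-0.017 -0.016 0.041 0.062 -0.064 0.002" --pt "-0.017 -0.016 0.041 0.062 -0.064 0.002" --pt "-0.017 -0.016 0.041 0.062 -0.064 0.002" --pt "-0.017 -0.016 0.041 0.062 -0.064 0.002" --pt "-0.017 -0.016 0.041 0.062 -0.064 0.002"

```text
clock: 23.8
position: [0.573, 0.0251, 0.1563]
ee_rot: [-2.933, 0.231, -0.321]
force: [-0.6, 0.6, -3.6]
width: 0.084
```

move_arm --pt "-0.017 -0.016 0.041 0.062 -0.064 0.002" --pt "-0.017 -0.016 0.041 0.062 -0.064 0.002" --pt "-0.017 -0.016 0.041 0.062 -0.064 0.002" --pt "-0.017 -0.016 0.041 0.062 -0.064 0.002" --pt "-0.017 -0.016 0.041 0.062 -0.064 0.002" --pt "-0.017 -0.016 0.041 0.062 -0.064 0.002" --pt "-0.017 -0.016 0.041 0.062 -0.064 0.002" --pt "-0.017 -0.016 0.041 0.062 -0.064 0.002"

```text
clock: 24.6
position: [0.5717, 0.0239, 0.1596]
ee_rot: [-2.922, 0.23, -0.333]
force: [-0.6, -0.0, -2.3]
width: 0.086
```

```bash
python3 vt.py
python3 - <<'E'
from h import *
a=imaging.get_image('scene')['color'][130:350,130:430,::-1]; b=imaging.get_image('top')['color'][130:410,200:480,::-1]
a=cv2.resize(a,(400,293),interpolation=cv2.INTER_CUBIC);b=cv2.resize(b,(400,400),interpolation=cv2.INTER_CUBIC)
o=np.zeros((400,800,3),np.uint8);o[:293,:400]=a;o[:,400:]=b;cv2.imwrite('pics/B.png',o)
E
```

```text
t 24.6 a,b,yaw 11.94 11.97 0.03 corner drift mm [ 0.2 -0.4  0.3] F [-0.6 -0.  -2.3] M [-0.12  0.66 -0.06] w 0.086 q [ 0.27  0.37 -0.38  1.99 -0.03  0.55 -1.78]
vial mm [  57. -132.] p 0.8
vial mm [ -79. -115.] p 0.62
```

View pics/B.png

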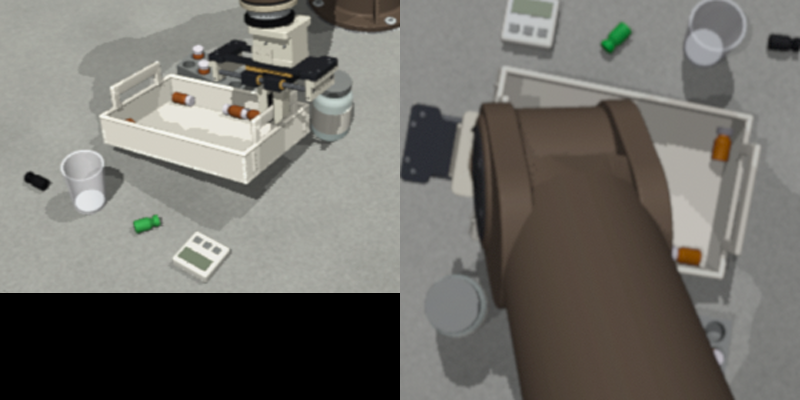

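This shows vials at the near wall (183,99 and 243,112 in the scene half) and one on the far end wall (722,148 in the top half). They now need to slide along the walls, so I keep ramping.

move_arm --pt "-0.021 -0.018 0.038 0.06 -0.066 0.001" --pt "-0.021 -0.018 0.038 0.06 -0.066 0.001" --pt "-0.021 -0.018 0.038 0.06 -0.066 0.001" --pt "-0.021 -0.018 0.038 0.06 -0.066 0.001" --pt "-0.021 -0.018 0.038 0.06 -0.066 0.001" --pt "-0.021 -0.018 0.038 0.06 -0.066 0.001" --pt "-0.021 -0.018 0.038 0.06 -0.066 0.001" --pt "-0.021 -0.018 0.038 0.06 -0.066 0.001"

```text
clock: 25.6
position: [0.5701, 0.0225, 0.1628]
ee_rot: [-2.912, 0.229, -0.345]
force: [-0.3, 0.9, -2.7]
width: 0.081
```

move_arm --pt "-0.021 -0.018 0.038 0.06 -0.066 0.001" --pt "-0.021 -0.018 0.038 0.06 -0.066 0.001" --pt "-0.021 -0.018 0.038 0.06 -0.066 0.001" --pt "-0.021 -0.018 0.038 0.06 -0.066 0.001" --pt "-0.021 -0.018 0.038 0.06 -0.066 0.001" --pt "-0.021 -0.018 0.038 0.06 -0.066 0.001" --pt "-0.021 -0.018 0.038 0.06 -0.066 0.001" --pt "-0.021 -0.018 0.038 0.06 -0.066 0.001"

```text
clock: 26.4
position: [0.5684, 0.0211, 0.1657]
ee_rot: [-2.901, 0.228, -0.356]
force: [1.4, 1.5, -2.0]
width: 0.082
```

move_arm --pt "-0.021 -0.018 0.038 0.06 -0.066 0.001" --pt "-0.021 -0.018 0.038 0.06 -0.066 0.001" --pt "-0.021 -0.018 0.038 0.06 -0.066 0.001" --pt "-0.021 -0.018 0.038 0.06 -0.066 0.001" --pt "-0.021 -0.018 0.038 0.06 -0.066 0.001" --pt "-0.021 -0.018 0.038 0.06 -0.066 0.001" --pt "-0.021 -0.018 0.038 0.06 -0.066 0.001" --pt "-0.021 -0.018 0.038 0.06 -0.066 0.001"

```text
clock: 27.2
position: [0.5667, 0.0196, 0.1688]
ee_rot: [-2.891, 0.228, -0.367]
force: [0.8, 0.3, -2.9]
width: 0.08
```

move_arm --pt "-0.021 -0.018 0.038 0.06 -0.066 0.001" --pt "-0.021 -0.018 0.038 0.06 -0.066 0.001" --pt "-0.021 -0.018 0.038 0.06 -0.066 0.001" --pt "-0.021 -0.018 0.038 0.06 -0.066 0.001" --pt "-0.021 -0.018 0.038 0.06 -0.066 0.001" --pt "-0.021 -0.018 0.038 0.06 -0.066 0.001" --pt "-0.021 -0.018 0.038 0.06 -0.066 0.001" --pt "-0.021 -0.018 0.038 0.06 -0.066 0.001"

```text
clock: 28.0
position: [0.565, 0.0181, 0.1718]
ee_rot: [-2.88, 0.227, -0.379]
force: [0.3, 0.6, -2.8]
width: 0.084
```

move_arm --pt "-0.021 -0.018 0.038 0.06 -0.066 0.001" --pt "-0.021 -0.018 0.038 0.06 -0.066 0.001" --pt "-0.021 -0.018 0.038 0.06 -0.066 0.001" --pt "-0.021 -0.018 0.038 0.06 -0.066 0.001" --pt "-0.021 -0.018 0.038 0.06 -0.066 0.001" --pt "-0.021 -0.018 0.038 0.06 -0.066 0.001" --pt "-0.021 -0.018 0.038 0.06 -0.066 0.001" --pt "-0.021 -0.018 0.038 0.06 -0.066 0.001"

```text
clock: 28.8
position: [0.5633, 0.0167, 0.1748]
ee_rot: [-2.87, 0.226, -0.39]
force: [0.2, -0.1, -2.6]
width: 0.082
```

```bash
python3 vt.py; python3 vi.py|tail -n +2
```

```text
t 28.8 a,b,yaw 14.17 14.76 0.02 corner drift mm [-0.3 -0.7  0.1] F [ 0.2 -0.1 -2.6] M [ 0.07  0.47 -0.01] w 0.082 q [ 0.37  0.34 -0.45  2.03 -0.12  0.52 -1.67]
vial mm [  57. -132.] p 0.7
```

move_arm --pt "-0.021 -0.018 0.038 0.06 -0.066 0.001" --pt "-0.021 -0.018 0.038 0.06 -0.066 0.001" --pt "-0.021 -0.018 0.038 0.06 -0.066 0.001" --pt "-0.021 -0.018 0.038 0.06 -0.066 0.001" --pt "-0.021 -0.018 0.038 0.06 -0.066 0.001" --pt "-0.021 -0.018 0.038 0.06 -0.066 0.001" --pt "-0.021 -0.018 0.038 0.06 -0.066 0.001" --pt "-0.021 -0.018 0.038 0.06 -0.066 0.001"

```text
clock: 29.8
position: [0.5616, 0.0152, 0.1779]
ee_rot: [-2.859, 0.226, -0.401]
force: [-0.7, -0.4, -3.0]
width: 0.083
```

move_arm --pt "-0.021 -0.018 0.038 0.06 -0.066 0.001" --pt "-0.021 -0.018 0.038 0.06 -0.066 0.001" --pt "-0.021 -0.018 0.038 0.06 -0.066 0.001" --pt "-0.021 -0.018 0.038 0.06 -0.066 0.001" --pt "-0.021 -0.018 0.038 0.06 -0.066 0.001" --pt "-0.021 -0.018 0.038 0.06 -0.066 0.001" --pt "-0.021 -0.018 0.038 0.06 -0.066 0.001" --pt "-0.021 -0.018 0.038 0.06 -0.066 0.001"

```text
clock: 30.6
position: [0.56, 0.0138, 0.1809]
ee_rot: [-2.849, 0.225, -0.412]
force: [-0.1, 0.4, -1.8]
width: 0.082
```

move_arm --pt "-0.021 -0.018 0.038 0.06 -0.066 0.001" --pt "-0.021 -0.018 0.038 0.06 -0.066 0.001" --pt "-0.021 -0.018 0.038 0.06 -0.066 0.001" --pt "-0.021 -0.018 0.038 0.06 -0.066 0.001" --pt "-0.021 -0.018 0.038 0.06 -0.066 0.001" --pt "-0.021 -0.018 0.038 0.06 -0.066 0.001" --pt "-0.021 -0.018 0.038 0.06 -0.066 0.001" --pt "-0.021 -0.018 0.038 0.06 -0.066 0.001"

```text
clock: 31.4
position: [0.5583, 0.0124, 0.184]
ee_rot: [-2.838, 0.224, -0.423]
force: [-0.9, 0.1, -3.2]
width: 0.082
```

move_arm --pt "-0.021 -0.018 0.038 0.06 -0.066 0.001" --pt "-0.021 -0.018 0.038 0.06 -0.066 0.001" --pt "-0.021 -0.018 0.038 0.06 -0.066 0.001" --pt "-0.021 -0.018 0.038 0.06 -0.066 0.001" --pt "-0.021 -0.018 0.038 0.06 -0.066 0.001" --pt "-0.021 -0.018 0.038 0.06 -0.066 0.001" --pt "-0.021 -0.018 0.038 0.06 -0.066 0.001" --pt "-0.021 -0.018 0.038 0.06 -0.066 0.001"

```text
clock: 32.2
position: [0.5566, 0.011, 0.187]
ee_rot: [-2.827, 0.223, -0.434]
force: [0.5, 0.1, -3.3]
width: 0.085
```

```bash
python3 vt.py; python3 vi.py|tail -n +2
python3 - <<'E'
from h import *
a=imaging.get_image('scene')['color'][130:350,130:430,::-1]; b=imaging.get_image('wrist')['color'][:,:,::-1]
a=cv2.resize(a,(400,293),interpolation=cv2.INTER_CUBIC);b=cv2.resize(b,(400,300),interpolation=cv2.INTER_AREA)
o=np.zeros((300,800,3),np.uint8);o[:293,:400]=a;o[:,400:]=b;cv2.imwrite('pics/D.png',o)
E
python3 pl.py 16 17 20 20 56 23 22 40
```

```text
t 32.2 a,b,yaw 15.95 16.99 0.0 corner drift mm [-0.2 -0.5  0.5] F [ 0.5  0.1 -3.3] M [-0.19  0.73  0.01] w 0.085 q [ 0.47  0.31 -0.52  2.05 -0.2   0.49 -1.57]
vial mm [  58. -131.] p 0.82
vial mm [-80. -82.] p 0.6
vial mm [ -77. -125.] p 0.59
vial mm [-82. -37.] p 0.44
t 32.5 a,b,yaw 15.95 16.99 0.0 corner drift mm [-0.2 -0.5  0.5] F [ 0.1 -0.4 -3.3] M [-0.17  0.63  0.03] w 0.082 q [ 0.47  0.31 -0.52  2.05 -0.2   0.49 -1.57]
[20.0, 20.0] 56.0 cm/row [-0.026 -0.015  0.03 ] deg/row [ 0.042 -0.079 -0.003]
[23.0, 22.0] 40.0 cm/row [-0.028 -0.014  0.026] deg/row [ 0.038 -0.082 -0.004]
```

View pics/D.png

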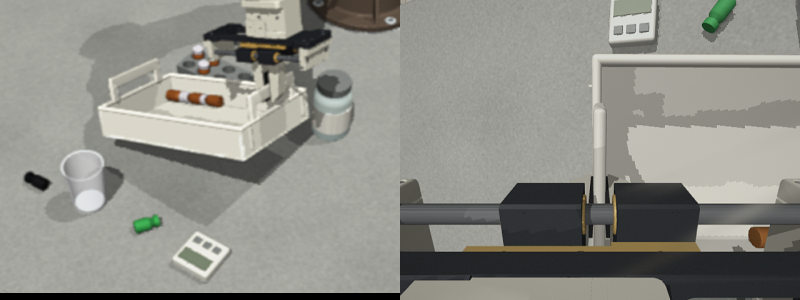

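Three vials now lie end to end along the near wall, down into the corner (175,95 to 215,100 in the scene half). The fourth still sits on the end wall at tray (58,−131). I'll increase the tilt toward tray −x to bring it in.

```bash
python3 pl.py 16 17 22 17 64
```

```text
t 32.5 a,b,yaw 15.95 16.99 0.0 corner drift mm [-0.2 -0.5  0.5] F [ 0.1 -0.4 -3.3] M [-0.17  0.63  0.03] w 0.082 q [ 0.47  0.31 -0.52  2.05 -0.2   0.49 -1.57]
[22.0, 17.0] 64.0 cm/row [-0.025  0.002  0.009] deg/row [-0.013 -0.091 -0.014]
```

move_arm --pt "-0.025 0.002 0.009 -0.013 -0.091 -0.014" --pt "-0.025 0.002 0.009 -0.013 -0.091 -0.014" --pt "-0.025 0.002 0.009 -0.013 -0.091 -0.014" --pt "-0.025 0.002 0.009 -0.013 -0.091 -0.014" --pt "-0.025 0.002 0.009 -0.013 -0.091 -0.014" --pt "-0.025 0.002 0.009 -0.013 -0.091 -0.014" --pt "-0.025 0.002 0.009 -0.013 -0.091 -0.014" --pt "-0.025 0.002 0.009 -0.013 -0.091 -0.014"

```text
clock: 33.3
position: [0.5546, 0.0111, 0.1877]
ee_rot: [-2.825, 0.223, -0.453]
force: [0.4, 0.0, -3.5]
width: 0.083
```

move_arm --pt "-0.025 0.002 0.009 -0.013 -0.091 -0.014" --pt "-0.025 0.002 0.009 -0.013 -0.091 -0.014" --pt "-0.025 0.002 0.009 -0.013 -0.091 -0.014" --pt "-0.025 0.002 0.009 -0.013 -0.091 -0.014" --pt "-0.025 0.002 0.009 -0.013 -0.091 -0.014" --pt "-0.025 0.002 0.009 -0.013 -0.091 -0.014" --pt "-0.025 0.002 0.009 -0.013 -0.091 -0.014" --pt "-0.025 0.002 0.009 -0.013 -0.091 -0.014"

```text
clock: 34.1
position: [0.5526, 0.0113, 0.1885]
ee_rot: [-2.824, 0.223, -0.472]
force: [0.5, -0.2, -2.8]
width: 0.082
```

move_arm --pt "-0.025 0.002 0.009 -0.013 -0.091 -0.014" --pt "-0.025 0.002 0.009 -0.013 -0.091 -0.014" --pt "-0.025 0.002 0.009 -0.013 -0.091 -0.014" --pt "-0.025 0.002 0.009 -0.013 -0.091 -0.014" --pt "-0.025 0.002 0.009 -0.013 -0.091 -0.014" --pt "-0.025 0.002 0.009 -0.013 -0.091 -0.014" --pt "-0.025 0.002 0.009 -0.013 -0.091 -0.014" --pt "-0.025 0.002 0.009 -0.013 -0.091 -0.014"

```text
clock: 34.9
position: [0.5506, 0.0114, 0.1892]
ee_rot: [-2.822, 0.223, -0.49]
force: [0.7, -0.7, -2.3]
width: 0.085
```

```bash
python3 vt.py; python3 vi.py|tail -n +2
```

```text
t 34.9 a,b,yaw 18.2 16.99 -0.01 corner drift mm [-0.4 -0.5  0.3] F [ 0.7 -0.7 -2.3] M [-0.09  0.6  -0.  ] w 0.085 q [ 0.49  0.29 -0.54  2.1  -0.22  0.44 -1.55]
vial mm [  56. -132.] p 0.74
vial mm [-81. -46.] p 0.57
vial mm [ -81. -130.] p 0.55
vial mm [-84. -90.] p 0.42
```

```bash
python3 pl.py 18.25 17 20 17 24 23 15 32
```

```text
t 35.1 a,b,yaw 18.19 16.99 -0.01 corner drift mm [-0.4 -0.5  0.4] F [ 1.7  0.2 -2.7] M [-0.08  0.66  0.03] w 0.083 q [ 0.49  0.29 -0.54  2.1  -0.22  0.44 -1.55]
[20.0, 17.0] 24.0 cm/row [-0.019  0.002  0.007] deg/row [-0.01  -0.071 -0.011]
[23.0, 15.0] 32.0 cm/row [-0.016  0.02  -0.019] deg/row [-0.073 -0.081 -0.024]
```

move_arm --pt "-0.025 0.002 0.009 -0.013 -0.091 -0.014" --pt "-0.025 0.002 0.009 -0.013 -0.091 -0.014" --pt "-0.025 0.002 0.009 -0.013 -0.091 -0.014" --pt "-0.025 0.002 0.009 -0.013 -0.091 -0.014" --pt "-0.025 0.002 0.009 -0.013 -0.091 -0.014" --pt "-0.025 0.002 0.009 -0.013 -0.091 -0.014" --pt "-0.025 0.002 0.009 -0.013 -0.091 -0.014" --pt "-0.025 0.002 0.009 -0.013 -0.091 -0.014"

```text
clock: 35.9
position: [0.5486, 0.0116, 0.1899]
ee_rot: [-2.819, 0.223, -0.509]
force: [0.6, -0.5, -2.5]
width: 0.083
```

move_arm --pt "-0.025 0.002 0.009 -0.013 -0.091 -0.014" --pt "-0.025 0.002 0.009 -0.013 -0.091 -0.014" --pt "-0.025 0.002 0.009 -0.013 -0.091 -0.014" --pt "-0.025 0.002 0.009 -0.013 -0.091 -0.014" --pt "-0.025 0.002 0.009 -0.013 -0.091 -0.014" --pt "-0.025 0.002 0.009 -0.013 -0.091 -0.014" --pt "-0.025 0.002 0.009 -0.013 -0.091 -0.014" --pt "-0.025 0.002 0.009 -0.013 -0.091 -0.014"

```text
clock: 36.7
position: [0.5466, 0.0118, 0.1906]
ee_rot: [-2.817, 0.223, -0.528]
force: [0.6, 1.5, -2.9]
width: 0.082
```

```bash
python3 vt.py 19.7 17 23 15 32; python3 vi.py|tail -n +2
```

```text
t 36.7 a,b,yaw 19.69 17.0 -0.02 corner drift mm [-0.6 -0.5  0.3] F [ 0.6  1.5 -2.9] M [-0.09  0.73  0.06] w 0.082 q [ 0.5   0.27 -0.55  2.12 -0.23  0.4  -1.54]
[23.0, 15.0] 32.0 cm/row [-0.019  0.021 -0.018] deg/row [-0.075 -0.09  -0.026]
vial mm [ -38. -133.] p 0.57
vial mm [-80. -44.] p 0.67
vial mm [ -51. -135.] p 0.65
vial mm [-81. -90.] p 0.47
vial mm [ -84. -127.] p 0.46
```

move_arm --pt "0 0 0 0 0 0" --pt "0 0 0 0 0 0" --pt "0 0 0 0 0 0" --pt "0 0 0 0 0 0" --pt "0 0 0 0 0 0" --pt "0 0 0 0 0 0" --pt "0 0 0 0 0 0" --pt "0 0 0 0 0 0"

```text
clock: 37.7
position: [0.5466, 0.0118, 0.1906]
ee_rot: [-2.817, 0.223, -0.527]
force: [-0.6, 0.4, -2.5]
width: 0.082
```

```bash
python3 vt.py; python3 vi.py|tail -n +2
python3 - <<'E'
from h import *
a=imaging.get_image('scene')['color'][150:260,160:360,::-1]; b=imaging.get_image('top')['color'][130:410,200:480,::-1]
a=cv2.resize(a,(400,220),interpolation=cv2.INTER_CUBIC);b=cv2.resize(b,(400,400),interpolation=cv2.INTER_CUBIC)
o=np.zeros((400,800,3),np.uint8);o[:220,:400]=a;o[:,400:]=b;cv2.imwrite('pics/E.png',o)
E
```

```text
t 37.7 a,b,yaw 19.68 17.0 -0.01 corner drift mm [-0.6 -0.5  0.3] F [-0.6  0.4 -2.5] M [-0.11  0.7   0.03] w 0.082 q [ 0.5   0.27 -0.55  2.12 -0.23  0.4  -1.54]
vial mm [ -39. -132.] p 0.44
vial mm [-79. -88.] p 0.58
```

View pics/E.png

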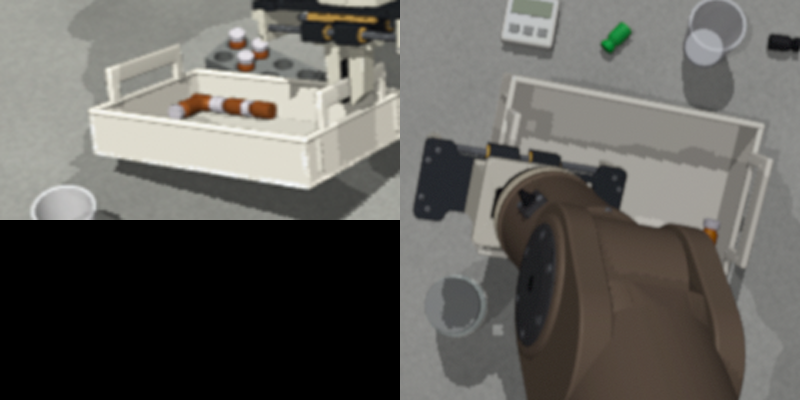

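The four vials form one touching group in the corner: three along the near wall and one along the end wall (scene half, 175–275, 100–112). I'll check that they are still, and that the surrounding objects have not moved, before handing in.

Run:
```python
from h import *
a=imaging.get_image('scene')['color'].astype(int)
for _ in range(8): b=imaging.get_image('scene')
d=np.abs(b['color'].astype(int)-a).max(2); print('diff px',(d>25).sum(), 'tray region',(d[150:260,200:370]>25).sum())
r0=cv2.imread('pics/scene0.png')[:,:,::-1].astype(int)
for n,x,y,w,h in(('timer',259,305,45,37),('beaker',176,244,30,42),('jar',363,184,32,54),('rack',262,165,15,25)):
    c=[outline_of('scene',m)for m in('timer','reagent','beaker','rack')] if n=='timer' else None
    if c:
        for m,o in zip(('timer','reagent','beaker','rack'),c): print(m,[(round(q['p'],2),q['rect']) for q in o[:2]])
print(monitor.observe()['clock'],workorder.sign_off())
```

```text
diff px 67 tray region 67
timer [(0.55, [205.1, 171.7, 158.8, 72.2]), (0.45, [366.2, 184.4, 30.4, 54.6])]
reagent [(0.91, [362.6, 184.1, 31.4, 53.9])]
beaker [(0.84, [179.3, 241.1, 34.9, 47.7])]
rack [(0.76, [262.3, 165.9, 62.3, 26.6])]
the job is handed in; nothing more can be done
38.65 None
```

I handed the job in at about 38.7 s of the 58 s allowed, with the arm still holding the tray tilted and all four vials gathered in the corner nearest the rack. One check leaves it unproven that the vials were fully still.

**What I did:** I pinched the grip bar at the end away from the rack with 45 N. I then tilted the tray slowly about its bottom corner nearest the rack, mostly at 0.6–0.9°/s. It finished about 19.7° down toward the rack-side long wall and 17° down toward the end wall. That corner stayed resting on the bench.

**Last checks:**
- **Vials:** The last picture shows all four in one touching L. Three lie end to end along the long wall, and one lies along the end wall, reaching into the corner. The farthest one's centre is about 100 mm from the corner, so it is an L-shaped row and not a tight heap.
- **Stillness:** The tilt reading did not change over the hold. Comparing two pictures 0.4 s apart showed 67 changed pixels, all in the tray area. I took that as glints or small settling, but did not check it further before handing in.
- **Grip and tray:** The bar was still held, and the tray's resting corner had moved less than 1 mm, going by the tool pose.
- **Surroundings:** The jar, beaker and rack were found where they were at the start, within a few pixels.
- **Timer:** The detector's final reports for it were wrong: it marked the tray and the jar instead. In the last picture the timer looks to be where it was, and the arm never went near it.

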